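# Sweep the detergent tablets into their bay with a straightedge

### The job

Pick up the wooden straightedge by its rib and use it to push the four loose detergent tablets together, side by side in one row, into the open front of the bay, and on with the heavy steel end bar before them until the bar is fully home on the stop hidden under the hood, with all four tablets snug against it. Feel for the stop: finish with a light, firm press of some 6 N on it, held for half a second, and never press the bay with more than 12 N; keep the fingers off the tablets, end bar and bay. Then stand the straightedge upright on the counter clear of the bay, and leave the bottle, cup and jar alone.

Things in the scene. Friction and masses are not known exactly. Their poses are not given: they have to be found in the camera images.
- straightedge: Loose beech straightedge, about 120 g, standing on the counter. Blade 154 mm long (own y), 20 mm thick (own x), 30 mm high; on top of it, centred, the grip rib: 70 mm long (y), 16 mm thick (x), from 30 to 75 mm above the underside. Front and back are alike. Origin: centre of the underside; z up.
- bay: White bay fixed to the counter, floorless, walls 27 mm high. Own x points inwards (mouth to back), z up. Inside 176 mm wide; side walls 10 mm thick, x = -45 to 85 mm; the mouth flares from x = -45 to -78 mm, to about 195 mm. A hood, 31 mm high, covers x = 35 to 95 mm and hides a rigid stop across the bay: its face is somewhere at x = 45 to 70 mm, elsewhere each time. Origin: on the counter.
- end_bar: Loose solid steel bar lying across the inside of the bay: 170 mm long (own y), 20 mm thick (own x), 22 mm high, 0.3 to 0.95 kg: with the tablets it drags with 2 to 11 N, different each time. It starts at x = -5 to 10 mm in the bay's frame; home, its far side is on the hidden stop, so its centre is 10 mm short of the stop's face (x = 35 to 60 mm). Origin: centre of the underside.
- tablet1: Loose hard round detergent tablet, white, 34 mm diameter, 16 mm high, about 25 g, lying flat in front of the mouth of the bay. The four lie in lanes of their own, about 41 mm apart across the mouth, at uneven distances; this one is number 1 counted from the bay's -y side. Origin: centre of the underside.
- tablet2: Loose hard round detergent tablet, white, 34 mm diameter, 16 mm high, about 25 g, lying flat in front of the mouth of the bay. The four lie in lanes of their own, about 41 mm apart across the mouth, at uneven distances; this one is number 2 counted from the bay's -y side. Origin: centre of the underside.
- tablet3: Loose hard round detergent tablet, white, 34 mm diameter, 16 mm high, about 25 g, lying flat in front of the mouth of the bay. The four lie in lanes of their own, about 41 mm apart across the mouth, at uneven distances; this one is number 3 counted from the bay's -y side. Origin: centre of the underside.
- tablet4: Loose hard round detergent tablet, white, 34 mm diameter, 16 mm high, about 25 g, lying flat in front of the mouth of the bay. The four lie in lanes of their own, about 41 mm apart across the mouth, at uneven distances; this one is number 4 counted from the bay's -y side. Origin: centre of the underside.
- bottle: Bystander: blue bottle, 68 mm diameter, 190 mm high. Origin: centre of the underside.
- cup: Bystander: white measuring cup, 66 mm diameter, 70 mm high. Origin: centre of the underside.
- jar: Bystander: glass jar, 64 mm diameter, 90 mm high. Origin: centre of the underside.
Mind the look-alikes: they are no part of the job. Of the things like the straightedge, leave any that is pink; of the rest the smaller one is meant.

How it is judged (in metres and radians):
On the way, in this order (a step that is already met when the one before it is completed fails the run):
1. the straightedge has been picked up and brought behind the tablets (on the side away from the bay) (x of straightedge in the frame of bay below -0.115 m and y of straightedge in the frame of bay between -0.05 and 0.05 m and height (world z) of straightedge below 0.03 m and angle between the x axis of straightedge and the x axis of bay, either way round below 0.3 rad), for 0.1 s.
2. with the straightedge in the bay behind them, all four tablets are together against the end bar, which presses on the stop in the bay with more than 3 N (x of end_bar in the frame of bay above 0.0332 m and angle between the x axis of end_bar and the x axis of bay, either way round below 0.025 rad and x of each of tablet1, tablet2, tablet3, tablet4 in the frame of end_bar above -0.0305 m and angle between each of tablet1, tablet2, tablet3, tablet4's own z axis and vertical below 0.1 rad and height (world z) of each of tablet1, tablet2, tablet3, tablet4 below 0.006 m and x of straightedge in the frame of bay above -0.045 m and contact force between bay and end_bar above 3 N), for 0.2 s.
At the end, for the whole second after the job is handed in: The end bar is in the back of the bay (centre beyond x = 33 mm in its frame), within 0.025 rad of square. All four tablets lie flat, each within 3.5 mm of the end bar. The straightedge stands upright, released, at rest on the counter, its centre over 90 mm from the bay centre (x of end_bar in the frame of bay above 0.0332 m and angle between the x axis of end_bar and the x axis of bay, either way round below 0.025 rad and x of each of tablet1, tablet2, tablet3, tablet4 in the frame of end_bar above -0.0305 m and angle between each of tablet1, tablet2, tablet3, tablet4, straightedge's own z axis and vertical below 0.1 rad and height (world z) of each of tablet1, tablet2, tablet3, tablet4 below 0.006 m and horizontal distance between straightedge and bay above 0.09 m and height (world z) of straightedge between -0.005 and 0.005 m and linear speed of each of straightedge, tablet1, tablet2, tablet3, tablet4, end_bar below 0.02 m/s); the robot touches nothing.
It fails at once if the bay is pressed with more than 12 N (contact force between bay and anything else above 12 N).
It fails at once if the fingers touch a tablet, the end bar or the bay (contact force between the fingers and tablet1 above 0.3 N or contact force between the fingers and tablet2 above 0.3 N or contact force between the fingers and tablet3 above 0.3 N or contact force between the fingers and tablet4 above 0.3 N or contact force between the fingers and bay above 0.3 N or contact force between the fingers and end_bar above 0.3 N).
It fails at once if the end bar is pushed more than 8 mm while a tablet is still more than 13 mm short of it (the tablets go in together, not one by one) (distance of end_bar from where it was at the start of the episode above 0.008 m and x of any of tablet1, tablet2, tablet3, tablet4 in the frame of end_bar below -0.04 m).
It fails at once if a tablet is tipped up (angle between any of tablet1, tablet2, tablet3, tablet4's own z axis and vertical above 0.5 rad).
It fails at once if the bottle, cup or jar is moved by more than 15 mm (distance of any of bottle, cup, jar from where it was at the start of the episode above 0.015 m).
It also fails if it takes over 70 s, if anything falls off the work surface, if the arm or the gripper's body presses on something with over 40 N, if the wrist force passes 120 N, or if a joint passes its speed limit or range.

### The arm

A 6-joint arm with a two-finger parallel gripper is mounted at the origin on the work surface. World frame = base frame: x ahead of the robot, y to its left, z up, the work surface at z = 0. Lengths are in mm, angles in rad, forces in N, time in s.
With the tool pointing down it reaches from about 375 to 975 mm from the base axis. Payload 3.8 kg.
Tool frame: the origin (TCP) lies midway between the tips of the shut fingers; the grasp point (between the pads) lies 19 mm behind it; z points along the fingers, y is the line along which they close (so a half turn about z gives the same grasp; the last joint's range is limited). The gripper opens to 85 mm and grips with 20 to 120 N. Pads are 22 mm wide; open, the fingers measure 114 mm over their backs; the gripper's body (76 mm by 85 mm) begins 54 mm behind the grasp point. The pads swing forward as they close: fully open they stand 13 mm farther back than shut.
Start: joints at [1.136, 0.264, 1.604, -0, 1.274, -0.037], TCP at [261.486, 622.288, 231.28] pointing down, gripper open.
Joint ranges: [-2.63, 2.63], [-0.94, 2.18], [0.31, 2.57], [-1.31, 4.45], [0, 2.66], [-2.55, 2.55]. Speed limits (rad/s): [2.57, 2.57, 3.14, 3.14, 3.14, 3.14].

### API

Orientations are given as a rotation vector (axis times angle).
In Python, from plant import state, snapshot, sign_off, spot_in gives the robot as it stands.
- The arm moves only by the tool jog_arm, never from a script. Its arguments are lists of equal length, an entry for each row: "linear": the shift along the tool's x, y, z in m, a list of three; "delta_rot": the turn, a rotation vector about the tool's x, y, z in degrees, a list of three; "hand": the finger opening in m, from 0 to 0.0854. A call has 1 to 5 rows; each row is the pose to reach, as a shift and turn from the pose commanded when the call began, along the tool's axes at that moment; what a row does not reach only later rows make up. A row lasts 1/10 s, in which the tool goes at most 50 mm and 8.59 degrees, less where a joint would pass 70% of its speed; a pose out of reach is approached as far as the arm can. A call with a gripper value outside its range is refused whole. The fingers move at their own pace and stop on an object; "grip_force" is the grip in N (left out, the last holds). Time passes only in rows, so rows that repeat a pose let the fingers close. It gives the time, the measured TCP pose, the force, the opening and the grip force at its end, in the units of the state.
- state(): the state, without advancing time (a new reading comes with each control period).
- snapshot(name): name is "scene" or "top" or "wrist"; returns a dict with "color" (400x640x3 uint8, red, green, blue), "fx", "fy", "cx", "cy" (pixels), "origin" and "attitude" of the camera in the world. Camera axes: x right, y up, looking along -z (the intrinsics and any distortion apply to the point x, -y, -z); pixel columns grow to the right and rows downward; lengths in mm; the calibration is good to about 2 mm. The wrist camera is an equidistant fisheye: a pixel r from the principal point sees the ray r / f radians off the axis. A picture is of the moment at which its call begins. There is no depth.
- sign_off(): hands the job in; it is judged then, once.
Trained networks look in a picture, given as the dict that the camera call returned (one of the last four; its "shot" number tells which), for a name from the list of things; names that differ only in an ending like _2 or _b are one class to them, and where a whole thing is asked for, a point or a joint stands for the part that bears it (a point fixed in the world has none). Each returns a list of dicts, best first, with "conf" (0 to 1); they miss things now and then, are a little off and sometimes report something else, mostly with a low value. They report only what shows in the picture. A call takes as long as a camera call. They do not tell look-alikes from the thing itself.
- spot_in(picture, query): "location" ([row, column] as shares, 0 to 1, of the picture: columns of its width, rows of its height, amid what is visible of it).
The state is a dict: "clock": time; "q": joint angles; "dq": joint speeds; "tau": joint torques, N m; "eef_pos": TCP position; "tcp_rot": TCP orientation; "contact_force": force on the tool from outside, world axes, zero at the start; "ft_torque": the same for the moment, N m; "gripper_width": finger opening in mm; "finger_force": force on a finger pad.
Only numpy, scipy, OpenCV 4.12 (cv2) and the standard library are available. Lean on these libraries where they do the work, as an engineer would, in place of code of your own. Each camera call takes 0.05 s, during which the arm holds its last target. There are 200 camera calls.

## Working session

There is one attempt and no reset: what is moved stays moved. The work goes in short steps, Python scripts to look and compute and a tool call to move; the robot and the scene stay as the last step left them, time stands still between calls to the robot, and variables do not carry over. Pictures are saved under pics/ and viewed, at most 10 in all, crops included, and the job is handed in when it is done.

Besides the shell and the picture viewer there is one more tool, called after "Call:" as name(argument=value, ...) on one line, values as JSON. jog_arm: Moves the arm, as the interface text tells. Its arguments: {"type":"object","properties":{"linear":{"type":"array","items":{"type":"array","items":{"type":"number"}}},"delta_rot":{"type":"array","items":{"type":"array","items":{"type":"number"}}},"hand":{"type":"array","items":{"type":"number"}},"grip_force":{"type":"number"}},"required":["linear","delta_rot","hand"]}

```bash
ls; mkdir -p pics; cat > h.py <<'E'
import numpy as np, cv2
from scipy.spatial.transform import Rotation as R
from plant import state, snapshot, sign_off, spot_in
def att(p):
    a=np.array(p["attitude"],float)
    return a if a.shape==(3,3) else R.from_rotvec(a).as_matrix()
def unproj(p,u,v,z=0.):  # pinhole pixel -> world at height z
    d=att(p)@np.array([(u-p["cx"])/p["fx"],-(v-p["cy"])/p["fy"],-1.])
    o=np.array(p["origin"]); return o+d*(z-o[2])/d[2]
def proj(p,X):
    c=att(p).T@(np.array(X,float)-np.array(p["origin"]))
    return np.array([p["cx"]+p["fx"]*c[0]/-c[2],p["cy"]-p["fy"]*c[1]/-c[2]])
def save(p,n): cv2.imwrite(f"pics/{n}.png",p["color"][:,:,::-1])
E
python3 - <<'E'
from h import *
for n in("scene","top"):
    p=snapshot(n); save(p,n+"0"); print({k:v for k,v in p.items() if k!="color"})
    for q in "straightedge bay end_bar tablet1 bottle cup jar".split():
        for d in spot_in(p,q):
            r,c=d["location"]; print(q,round(d["conf"],2),round(c*640),round(r*400),unproj(p,c*640,r*400,10).round())
print(state())
E
```

```text
pics
{'fx': 507.61693672916726, 'fy': 507.61693672916726, 'cx': 323.69438158056795, 'cy': 198.69158483763974, 'origin': array([1262.44938957, -492.07657747,  912.75313897]), 'attitude': array([0.71369864, 0.42020439, 1.04299309]), 'shot': 1}
straightedge 0.96 217 231 [ 444. -343.   10.]
straightedge 0.76 138 229 [ 354. -507.   10.]
straightedge 0.7 237 167 [ 250. -221.   10.]
bay 0.57 391 245 [665.   4.  10.]
end_bar 0.66 387 236 [637.  10.  10.]
tablet1 0.72 360 208 [530.  -1.  10.]
tablet1 0.7 375 198 [517.  51.  10.]
tablet1 0.64 345 204 [500. -27.  10.]
bottle 0.61 466 135 [410. 424.  10.]
bottle 0.35 347 203 [498. -21.  10.]
cup 0.74 389 235 [637.  16.  10.]
{'fx': 391.5299664324185, 'fy': 391.5299664324185, 'cx': 319.80246600657665, 'cy': 190.65931662027046, 'origin': array([ 440.44622045,  -75.51227917, 1082.10478906]), 'attitude': array([ 0.0584967 , -0.03138584, -1.5619489 ]), 'shot': 2}
straightedge 0.89 381 272 [ 283. -224.   10.]
straightedge 0.67 426 209 [ 455. -348.   10.]
straightedge 0.65 490 234 [ 387. -519.   10.]
bay 0.85 297 133 [660.   7.  10.]
bay 0.22 310 190 [
[... 312 characters left out ...]

{'clock': 0.8, 'q': array([ 1.13610481e+00,  2.63832562e-01,  1.60394577e+00,  1.28563352e-05,
        1.27372056e+00, -3.69197455e-02]), 'dq': array([-9.68300847e-04,  3.03196171e-04,  4.58109202e-04,  5.52326639e-05,
       -1.81898729e-03, -7.13134802e-04]), 'tau': array([ 2.32845368e-04, -5.14978445e+01, -3.67698669e+01,  2.82342103e-05,
        2.77564213e-04, -8.72691892e-07]), 'eef_pos': array([261.48866423, 622.31163917, 231.35454791]), 'tcp_rot': array([6.20711228e-01, 3.07965248e+00, 1.47718689e-04]), 'contact_force': array([-0.45053841, -0.10288428, -0.48106101]), 'ft_torque': array([-0.00425827, -0.00227765,  0.02862879]), 'finger_force': 0.0, 'gripper_width': 85.13904697291187}
```

```bash
python3 - <<'E'
import cv2
a=cv2.imread("pics/top0.png")
cv2.imwrite("pics/topA.png",cv2.resize(a[100:300,220:520],None,fx=2.66,fy=2.66,interpolation=cv2.INTER_CUBIC))
E
```

```text
(no output)
```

View pics/topA.png

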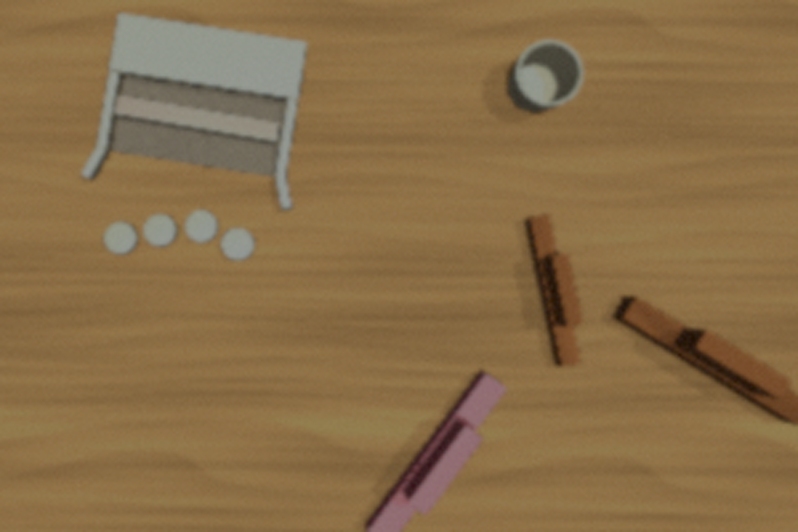

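View pics/scene0.png

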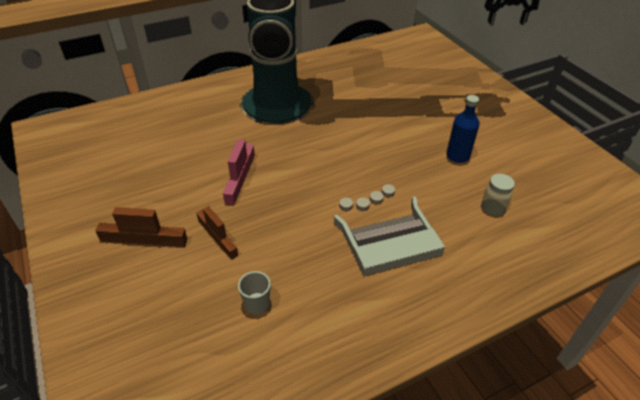

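The top view shows the bay at crop (200,110), with its mouth facing down, and tablets at (120,238), (160,230), (201,226) and (238,244). The small brown straightedge, which is the target, spans (538,217) to (567,363). The larger brown one and the pink one are decoys. The scene view agrees.

```bash
cat >> h.py <<'E'
from scipy.optimize import least_squares
def rz(a): return np.array([[np.cos(a),-np.sin(a),0],[np.sin(a),np.cos(a),0],[0,0,1]])
def fit(p,pts,x0,pj=proj):   # pts: [(u,v),(x,y,z)]; pose x,y,yaw
    f=lambda s:np.concatenate([pj(p,np.array([s[0],s[1],0])+rz(s[2])@np.array(X,float))-np.array(u) for u,X in pts])
    return least_squares(f,x0,x_scale=[10,10,.1],loss="soft_l1")
def projw(p,X):
    c=att(p).T@(np.array(X,float)-np.array(p["origin"])); c=np.array([c[0],-c[1],-c[2]])
    r=np.hypot(c[0],c[1]); t=np.arctan2(r,c[2]); return np.array([p["cx"]+p["fx"]*t*c[0]/r,p["cy"]+p["fy"]*t*c[1]/r])
def unprojw(p,u,v,z=0.):
    a=np.array([(u-p["cx"])/p["fx"],(v-p["cy"])/p["fy"]]); t=np.hypot(*a); a=a/t*np.sin(t)
    d=att(p)@np.array([a[0],-a[1],-np.cos(t)]); o=np.array(p["origin"]); return o+d*(z-o[2])/d[2]
def toolyaw():  # yaw of tool y, deg
    y=R.from_rotvec(state()["tcp_rot"]).as_matrix()[:,1]; return np.degrees(np.arctan2(y[1],y[0]))
def go(pos,yaw):  # shift in tool mm and turn about tool z deg to reach world pos, tool-y yaw, tool straight down
    s=state(); M=R.from_rotvec(s["tcp_rot"]).as_matrix(); a=np.radians(yaw)
    y=np.array([np.cos(a),np.sin(a),0]); z=np.array([0,0,-1.]); T=np.stack([np.cross(y,z),y,z],1)
    print("lin mm",(M.T@(np.array(pos)-s["eef_pos"])).round(2),"rot deg",np.degrees(R.from_matrix(M.T@T).as_rotvec()).round(2),"pos",s["eef_pos"].round(2),"yaw",round(toolyaw(),2),"F",s["contact_force"].round(2),"t",s["clock"])
E
cat > a.py <<'E'
from h import *
p=snapshot("top")
c=lambda x,y:(x/2.66+220,y/2.66+100)
b=[(c(119,13),(95,98,31)),(c(307,42),(95,-98,31)),(c(297,97),(35,-98,31)),(c(87,178),(-78,103,27)),(c(286,207),(-78,-103,27))]
r=fit(p,b,[660,7,-.15]); print("bay",r.x,r.fun.round(1))
for s in(c(120,238),c(160,230),c(201,226),c(238,244)):
    w=unproj(p,*s,12); print("tab",w.round(),(rz(r.x[2]).T@(w-[r.x[0],r.x[1],0])).round(1))
w=unproj(p,*c(205,117),22); print("bar",(rz(r.x[2]).T@(w-[r.x[0],r.x[1],0])).round(1))
e=[(c(548,215),(77,-10,30)),(c(578,363),(-77,-10,30)),(c(557,363),(-77,10,30))]
e=[(u,(-y,x,z)) for u,(x,y,z) in e]
r=fit(p,e,[455,-348,np.radians(11-90)]); print("edge",r.x,np.degrees(r.x[2]),r.fun.round(1))
go([r.x[0],r.x[1],200],np.degrees(r.x[2]))
E
python3 a.py
```

```text
bay [ 6.26526483e+02  1.29956488e+01 -1.44060130e-01] [-0.4 -0.2 -0.  -0.6  0.4  0.3 -0.1 -0.   0.1  0.5]
tab [504.  93.  12.] [-133.   62.   12.]
tab [512.  52.  12.] [-118.6   22.4   12. ]
tab [517.  10.  12.] [-108.1  -18.8   12. ]
tab [499. -28.  12.] [-120.7  -59.4   12. ]
bar [ 2.9 -6.3 22. ]
edge [ 455.04133635 -346.1597324    -1.38576805] -79.39866053232168 [-0.  -1.2 -0.2 -0.   0.3  1.3]
lin mm [-553.62 -817.88   31.24] rot deg [ 0.0000e+00 -1.0000e-02  1.4661e+02] pos [261.48 622.32 231.34] yaw 67.21 F [-0.4   0.52  0.6 ] t 0.85
```

Call:
jog_arm(linear=[[0,0,0]], delta_rot=[[0,0,8]], hand=[0.085])

```text
clock: 0.95
eef_pos: [261.5, 622.3, 231.3]
tcp_rot: [-0.838, -3.028, 0.0]
contact_force: [0.4, 0.3, -0.2]
gripper_width: 85.2
finger_force: 0.0
```

```bash
cat >> h.py <<'E'
def plan(pos,yaw,n):  # straight-line plan of n calls of 5 rows: rows k/5 of the printed shift/turn, per call
    s=state(); P=s["eef_pos"].copy(); y0=toolyaw(); d=((yaw-y0+180)%360-180)/n; st=(np.array(pos)-P)/n
    for k in range(n):
        a=np.radians(y0+k*d); y=np.array([np.cos(a),np.sin(a),0]); z=np.array([0,0,-1.]); T=np.stack([np.cross(y,z),y,z],1)
        print(k,"mm/row",(T.T@st/5).round(1),"deg/row",round(-d/5,2))
E
python3 - <<'E'
from h import *
print(toolyaw()); plan([455,-346,200],-79.4,4)
E
```

```text
59.05535262651492
0 mm/row [-33.2 -36.5   1.6] deg/row 6.92
1 mm/row [-48.1 -11.2   1.6] deg/row 6.92
2 mm/row [-45.9  18.1   1.6] deg/row 6.92
3 mm/row [-27.5  41.    1.6] deg/row 6.92
```

Call:
jog_arm(linear=[[-0.033,-0.0365,0],[-0.066,-0.073,0],[-0.099,-0.1095,0],[-0.132,-0.146,0],[-0.165,-0.1825,0]], delta_rot=[[0,0,7],[0,0,14],[0,0,21],[0,0,28],[0,0,35]], hand=[0.085,0.085,0.085,0.085,0.085])

```text
clock: 1.45
eef_pos: [309.9, 379.3, 231.4]
tcp_rot: [1.712, 2.634, 0.001]
contact_force: [0.9, 0.5, 0.4]
gripper_width: 85.0
finger_force: 0.0
```

Call:
jog_arm(linear=[[-0.048,-0.011,0],[-0.096,-0.022,0],[-0.144,-0.033,0],[-0.192,-0.044,0],[-0.24,-0.055,0]], delta_rot=[[0,0,7],[0,0,14],[0,0,21],[0,0,28],[0,0,35]], hand=[0.085,0.085,0.085,0.085,0.085])

```text
clock: 1.95
eef_pos: [358.1, 137.9, 231.8]
tcp_rot: [2.424, 1.997, 0.002]
contact_force: [2.4, -0.2, -0.2]
gripper_width: 85.2
finger_force: 0.0
```

Call:
jog_arm(linear=[[-0.046,0.018,0],[-0.092,0.036,0],[-0.138,0.054,0],[-0.184,0.072,0],[-0.23,0.09,0]], delta_rot=[[0,0,7],[0,0,14],[0,0,21],[0,0,28],[0,0,35]], hand=[0.085,0.085,0.085,0.085,0.085])

```text
clock: 2.45
eef_pos: [403.4, -105.4, 231.9]
tcp_rot: [2.913, 1.174, 0.003]
contact_force: [0.2, 1.1, 0.8]
gripper_width: 85.4
finger_force: 0.0
```

```bash
python3 - <<'E'
from h import *
print(state()["q"]);go([455,-346,200],-79.4); plan([455,-346,200],-79.4,1)
E
```

```text
[-3.15455343e-01 -2.46454753e-01  2.11738679e+00  2.80938180e-04
  1.26874639e+00  4.89259915e-01]
lin mm [-129.7   209.11   32.08] rot deg [ 0.07 -0.09 33.29] pos [ 403.44 -105.37  231.9 ] yaw -46.11 F [0.25 1.12 0.77] t 2.45
0 mm/row [-25.9  41.8   6.4] deg/row 6.66
```

Call:
jog_arm(linear=[[-0.026,0.042,0.006],[-0.052,0.084,0.012],[-0.078,0.126,0.018],[-0.104,0.168,0.024],[-0.13,0.209,0.03]], delta_rot=[[0,0,6.7],[0,0,13.4],[0,0,20.1],[0,0,26.8],[0,0,33.3]], hand=[0.085,0.085,0.085,0.085,0.085])

```text
clock: 2.95
eef_pos: [456.1, -346.0, 201.2]
tcp_rot: [3.128, 0.29, 0.001]
contact_force: [1.6, 0.1, -0.0]
gripper_width: 84.7
finger_force: 0.0
```

```bash
python3 - <<'E'
from h import *
p=snapshot("wrist"); save(p,"w1"); print({k:v for k,v in p.items() if k!="color"})
go([455,-346,200],-79.4)
for d in spot_in(p,"straightedge"):
    r,c=d["location"]; print(d["conf"],c*640,r*400,unprojw(p,c*640,r*400,40))
import cv2; cv2.imwrite("pics/w1b.png",cv2.resize(p["color"][:,:,::-1],(800,500)))
E
```

```text
{'fx': 309.70691628693146, 'fy': 309.70691628693146, 'cx': 316.6642221729854, 'cy': 198.16398619906448, 'origin': array([ 522.87345657, -334.02067833,  344.13022161]), 'attitude': array([-0.22815016,  0.18845129, -1.37583857]), 'shot': 4}
lin mm [-0.84 -6.9  -0.34] rot deg [ 0.32  0.02 -0.35] pos [ 457.06 -352.65  199.7 ] yaw -79.75 F [ 3.89 -6.69  0.56] t 3.0
0.96 315.904 172.32 [ 465.43924726 -344.22351895   40.        ]
0.62 242.496 255.12 [ 359.46572224 -281.09620645   40.        ]
0.58 401.92 230.20000000000002 [ 420.88076557 -447.29355742   40.        ]
0.45 339.776 6.52 [ 635.15826284 -336.14160171   40.        ]
```

View pics/w1b.png

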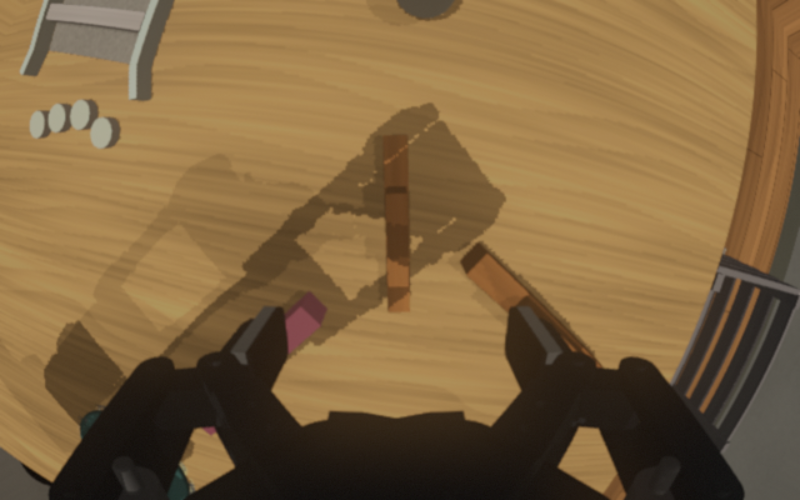

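The wrist view shows the brown straightedge in line with the gripper. Its blade corners are at (384,136), (409,135), (388,311) and (410,310) in the 800 px picture.

```bash
cat > b.py <<'E'
from h import *
import json
p=dict(fx=309.70691628693146,fy=309.70691628693146,cx=316.6642221729854,cy=198.16398619906448,origin=[522.87345657,-334.02067833,344.13022161],attitude=[-0.22815016,0.18845129,-1.37583857])
c=lambda u,v:(u/1.25,v/1.25)
e=[(c(384,136),(-10,77,30)),(c(409,135),(10,77,30)),(c(388,311),(-10,-77,30)),(c(410,310),(10,-77,30)),(c(397,188),(0,35,75))]
r=fit(p,e,[455,-346,np.radians(-79.4)],projw); print(r.x,np.degrees(r.x[2]),r.fun.round(1))
go([r.x[0],r.x[1],100],np.degrees(r.x[2]))
E
python3 b.py
```

```text
[ 454.72697262 -348.63972149   -1.36938184] -78.45980018541692 [-0.1 -2.2 -0.1 -1.7 -0.2  0.2  0.1  0.8  0.3  2.9]
lin mm [-1.3  -0.48 99.88] rot deg [ 0.07  0.06 -0.98] pos [ 456.17 -348.74  199.88] yaw -79.44 F [-1.6   0.59  0.03] t 3.05
```

Call:
jog_arm(linear=[[-0.001,0,0.045],[-0.001,0,0.09],[-0.001,0,0.13],[-0.001,0,0.16],[-0.001,0,0.16]], delta_rot=[[0,0,-0.7],[0,0,-0.7],[0,0,-0.7],[0,0,-0.7],[0,0,-0.7]], hand=[0.05,0.05,0.05,0.05,0.05])

```text
clock: 3.55
eef_pos: [451.2, -340.1, 36.5]
tcp_rot: [-3.118, -0.318, 0.011]
contact_force: [-0.7, 1.3, -0.7]
gripper_width: 49.8
finger_force: 0.0
```

Call:
jog_arm(linear=[[0,0,0],[0,0,0],[0,0,0],[0,0,0],[0,0,0]], delta_rot=[[0,0,0],[0,0,0],[0,0,0],[0,0,0],[0,0,0]], hand=[0,0,0,0,0], grip_force=100)

```text
clock: 4.05
eef_pos: [456.9, -345.2, 44.2]
tcp_rot: [3.122, 0.317, 0.006]
contact_force: [0.8, 0.5, 6.6]
gripper_width: 14.4
finger_force: 98.3
```

```bash
python3 - <<'E'
from h import *
s=state();print(s["gripper_width"],s["finger_force"],s["ft_torque"]);go([455,-348,60],-79)
p=snapshot("wrist"); import cv2; cv2.imwrite("pics/w2.png",cv2.resize(p["color"][:,:,::-1],(800,500)))
E
```

```text
14.369801156533937 98.34070444107056 [0.14472061 0.0343042  0.07464092]
lin mm [ -2.35   2.41 -15.84] rot deg [ 0.21 -0.19  0.61] pos [ 456.88 -345.22   44.16] yaw -78.39 F [0.79 0.47 6.62] t 4.05
```

View pics/w2.png

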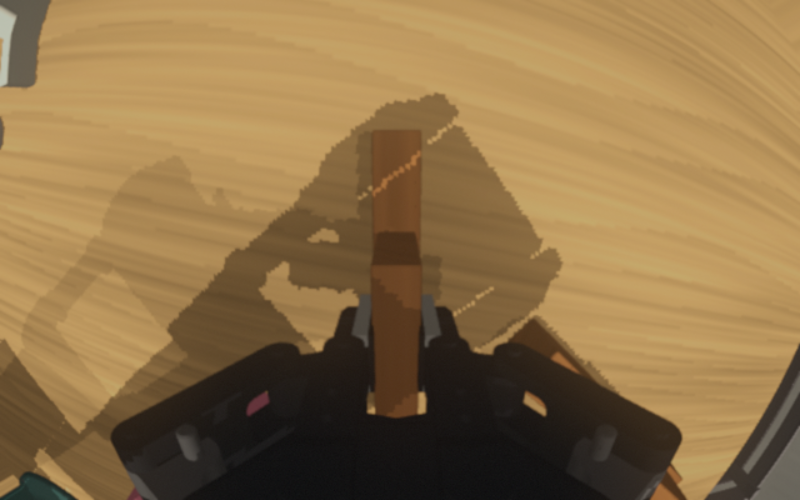

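The grip holds the rib squarely (width 14.4). The blade's far end is at (396,130) and the rib's end at (396,235). Next I lift.

Call:
jog_arm(linear=[[0,0,-0.02],[0,0,-0.045],[0,0,-0.07],[0,0,-0.07],[0,0,-0.07]], delta_rot=[[0,0,0],[0,0,0],[0,0,0],[0,0,0],[0,0,0]], hand=[0,0,0,0,0])

```text
clock: 4.6
eef_pos: [455.3, -344.2, 112.1]
tcp_rot: [3.124, 0.318, 0.002]
contact_force: [-0.6, -0.2, -1.9]
gripper_width: 14.5
finger_force: 97.6
```

```bash
python3 - <<'E'
from h import *
for i in range(3):
    p=snapshot("wrist"); go([455,-348,60],-79)
save(p,"w3"); print(p["origin"],p["attitude"])
plan([443.4,39.5,115],-8.25,2)
E
```

```text
lin mm [-0.41  4.53 50.81] rot deg [-0.03  0.02  0.61] pos [ 454.52 -343.49  110.81] yaw -78.39 F [ 0.31  0.69 -1.19] t 4.65
lin mm [3.000e-02 5.080e+00 5.001e+01] rot deg [-0.1   0.08  0.61] pos [ 454.03 -343.1   110.02] yaw -78.4 F [-0.04  0.32 -1.46] t 4.7
lin mm [ 0.17  5.27 49.66] rot deg [-0.13  0.1   0.61] pos [ 453.88 -342.96  109.67] yaw -78.39 F [-0.16 -0.11 -1.92] t 4.75
[ 520.95839515 -330.19839158  252.80875173] [-0.22956031  0.18909403 -1.35792082]
0 mm/row [  6.7 -37.7  -0.5] deg/row -7.01
1 mm/row [ 27.1 -27.   -0.5] deg/row -7.01
```

Call:
jog_arm(linear=[[0.0067,-0.0377,0],[0.0134,-0.0754,0],[0.02,-0.113,0],[0.0267,-0.151,0],[0.0335,-0.1885,0]], delta_rot=[[0,0,-7],[0,0,-14],[0,0,-21],[0,0,-28],[0,0,-35]], hand=[0,0,0,0,0])

```text
clock: 5.25
eef_pos: [448.5, -150.6, 109.8]
tcp_rot: [-2.881, -1.248, 0.003]
contact_force: [0.9, -0.0, -0.1]
gripper_width: 14.6
finger_force: 97.9
```

Call:
jog_arm(linear=[[0.027,-0.027,0],[0.054,-0.054,0],[0.081,-0.081,0],[0.108,-0.108,0],[0.135,-0.135,0]], delta_rot=[[0,0,-7],[0,0,-14],[0,0,-21],[0,0,-28],[0,0,-35]], hand=[0,0,0,0,0])

```text
clock: 5.75
eef_pos: [443.1, 39.8, 110.0]
tcp_rot: [-2.372, -2.058, 0.003]
contact_force: [0.2, -0.8, -0.8]
gripper_width: 14.7
finger_force: 98.0
```

Call:
jog_arm(linear=[[0,0,0],[0,0,0],[0,0,0]], delta_rot=[[0,0,0],[0,0,0],[0,0,0]], hand=[0,0,0])

```text
clock: 6.05
eef_pos: [444.0, 37.7, 110.5]
tcp_rot: [-2.379, -2.051, 0.002]
contact_force: [-0.2, -0.1, -1.1]
gripper_width: 14.4
finger_force: 98.0
```

```bash
python3 - <<'E'
from h import *
p=snapshot("wrist"); print({k:v for k,v in p.items() if k!="color"}); go([443.4,39.5,70],-8.25)
import cv2; cv2.imwrite("pics/w4.png",cv2.resize(p["color"][:,:,::-1],(800,500),interpolation=cv2.INTER_CUBIC))
for q in("bay","end_bar","tablet1"):
  for d in spot_in(p,q):
    r,c=d["location"]; print(q,d["conf"],c*800,r*500,unprojw(p,c*640,r*400,12))
E
```

```text
{'fx': 309.70691628693146, 'fy': 309.70691628693146, 'cx': 316.6642221729854, 'cy': 198.16398619906448, 'origin': array([453.69333108, 104.9997932 , 253.33622091]), 'attitude': array([-0.27436501,  0.02081977, -0.14558458]), 'shot': 9}
lin mm [ 1.95 -0.99 40.71] rot deg [-0.06  0.03 -0.24] pos [444.14  37.44 110.71] yaw -8.49 F [ 0.57 -0.3  -0.95] t 6.1
bay 0.71 668.64 229.0 [653.38718113  21.85846358  12.        ]
end_bar 0.77 642.0 231.1 [626.07801529  23.70779752  12.        ]
tablet1 0.87 477.59999999999997 149.15 [503.5629727   93.60385863  12.        ]
tablet1 0.78 483.52000000000004 321.90000000000003 [496.93519363 -25.24735714  12.        ]
tablet1 0.67 508.24 269.0 [516.79032668  11.72776491  12.        ]
tablet1 0.64 497.11999999999995 206.15 [512.32777312  55.71355714  12.        ]
```

View pics/w4.png

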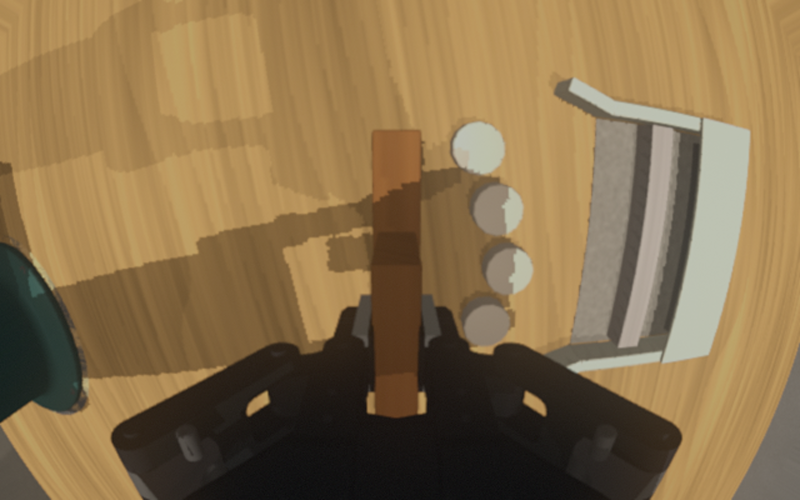

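The wrist view shows the blade's far end at (373–421,130). The tablets are at (478,148), (497,210), (508,270) and (487,324). The hood corners are at (703,119), (750,128), (661,361) and (712,356), and the flare tip is at about (572,80).

```bash
python3 - <<'E'
from h import *
p=dict(fx=309.70691628693146,fy=309.70691628693146,cx=316.6642221729854,cy=198.16398619906448,origin=[453.69333108,104.9997932,253.33622091],attitude=[-0.27436501,0.02081977,-0.14558458])
c=lambda u,v:(u/1.25,v/1.25)
e=[(c(703,119),(35,98,31)),(c(750,128),(95,98,31)),(c(661,361),(35,-98,31)),(c(712,356),(95,-98,31)),(c(572,79),(-78,107,27))]
r=fit(p,e,[626,13,-.144],projw); print(r.x,np.degrees(r.x[2]),r.fun.round(1))
for z in(95,98): print(unprojw(p,*c(373,130),z),unprojw(p,*c(421,130),z))
for B in(r.x,[626.5,13,-.144]):
  M=rz(B[2]).T; o=np.array([B[0],B[1],0])
  print("tcp",(M@(np.array([444.1,37.4,0])-o)).round(1))
  print("bladeend",(M@(unprojw(p,*c(397,130),96.5)-o)).round(1))
  for t in[(478,148),(497,210),(508,270),(487,324)]: print((M@(unprojw(p,*c(*t),14)-o)).round(1))
  for t in[(664,130),(630,340)]: print("bar",(M@(unprojw(p,*c(*t),22)-o)).round(1))
E
```

```text
[ 6.27789293e+02  1.52914493e+01 -1.48814467e-01] -8.52644089528187 [ 0.8 -1.6  0.5  1.2  1.1  1.3 -2.3 -1.6 -0.8  0.1]
[445.15977382 110.97986949  95.        ] [464.31662046 108.16272316  95.        ]
[445.32145933 110.86656484  98.        ] [464.11534075 108.10279506  98.        ]
tcp [-184.9   -5.4    0. ]
bladeend [-185.1   67.5   96.5]
[-134.6   59.8   14. ]
[-120.7   20.7   14. ]
[-110.  -20.   14.]
[-121.2  -60.2   14. ]
bar [ 1.9 83.6 22. ]
bar [ -0.8 -77.4  22. ]
tcp [-184.   -2.    0.]
bladeend [-183.8   70.8   96.5]
[-133.4   62.9   14. ]
[-119.6   23.7   14. ]
[-109.1  -17.    14. ]
[-120.6  -57.2   14. ]
bar [ 3.2 86.1 22. ]
bar [ -0.3 -75.   22. ]
```

Call:
jog_arm(linear=[[0.004,0,0.025],[0.008,0,0.05],[0.008,0,0.063],[0.008,0,0.063],[0.008,0,0.063]], delta_rot=[[0,0,0],[0,0,0],[0,0,0],[0,0,0],[0,0,0]], hand=[0,0,0,0,0])

```text
clock: 6.75
eef_pos: [445.9, 45.9, 48.5]
tcp_rot: [-2.379, -2.052, 0.0]
contact_force: [-0.5, -0.6, -1.1]
gripper_width: 14.6
finger_force: 98.1
```

Call:
jog_arm(linear=[[0,0,0],[0,0.004,0],[0,0.008,0],[0,0.012,0],[0,0.016,0]], delta_rot=[[0,0,0],[0,0,0],[0,0,0],[0,0,0],[0,0,0]], hand=[0,0,0,0,0])

```text
clock: 7.25
eef_pos: [462.3, 43.9, 48.7]
tcp_rot: [2.378, 2.053, 0.001]
contact_force: [0.0, -0.4, -0.6]
gripper_width: 14.6
finger_force: 98.1
```

```bash
cat >> h.py <<'E'
def rep():
    s=state(); M=rz(-.1475).T; o=np.array([627.3,14.5,0]); f=M@s["contact_force"]
    print("bay-frame tcp",(M@(s["eef_pos"]-o)).round(2),"F",f.round(2),"T",(M@s["ft_torque"]).round(3),"yaw",round(toolyaw(),2),"w",round(s["gripper_width"],1),"t",s["clock"])
E
python3 -c "from h import *;rep()"
```

```text
bay-frame tcp [-167.58    4.87   48.65] F [ 0.09 -0.39 -0.64] T [ 0.02   0.007 -0.013] yaw -8.39 w 14.6 t 7.25
```

Call:
jog_arm(linear=[[0,0.006,0],[0,0.012,0],[0,0.018,0],[0,0.024,0],[0,0.03,0]], delta_rot=[[0,0,0],[0,0,0],[0,0,0],[0,0,0],[0,0,0]], hand=[0,0,0,0,0])

```text
clock: 7.75
eef_pos: [491.5, 39.5, 48.1]
tcp_rot: [-2.378, -2.053, 0.001]
contact_force: [-1.5, 0.1, -1.3]
gripper_width: 15.0
finger_force: 98.1
```

Call:
jog_arm(linear=[[0,0.007,0],[0,0.014,0],[0,0.021,0],[0,0.028,0],[0,0.035,0]], delta_rot=[[0,0,0],[0,0,0],[0,0,0],[0,0,0],[0,0,0]], hand=[0,0,0,0,0])

```text
clock: 8.25
eef_pos: [526.4, 34.4, 48.2]
tcp_rot: [2.378, 2.053, -0.0]
contact_force: [-0.4, 0.2, -1.8]
gripper_width: 14.6
finger_force: 98.1
```

```bash
python3 - <<'E'
from h import *
rep()
p=snapshot("wrist"); print({k:v for k,v in p.items() if k!="color"})
import cv2; cv2.imwrite("pics/w5.png",cv2.resize(p["color"][:,:,::-1],(800,500),interpolation=cv2.INTER_CUBIC))
E
```

```text
bay-frame tcp [-102.74    4.82   48.24] F [-0.4   0.15 -1.84] T [-0.028  0.092  0.04 ] yaw -8.39 w 14.6 t 8.25
{'fx': 309.70691628693146, 'fy': 309.70691628693146, 'cx': 316.6642221729854, 'cy': 198.16398619906448, 'origin': array([535.83951811, 101.5842841 , 191.08526422]), 'attitude': array([-0.27376112,  0.01929786, -0.14476365]), 'shot': 10}
```

View pics/w5.png

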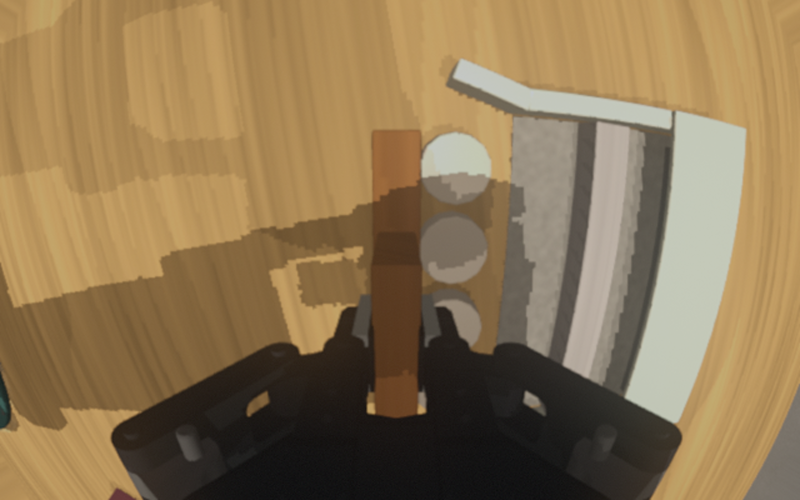

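The wrist view shows three of the tablets in line against the blade, at (456,165), (453,248) and (455,322). The bay wall junction is at about (524,108) inner and the hood corners are at (674,112) and (745,127).

```bash
python3 - <<'E'
from h import *
p=dict(fx=309.70691628693146,fy=309.70691628693146,cx=316.6642221729854,cy=198.16398619906448,origin=[535.83951811,101.5842841,191.08526422],attitude=[-0.27376112,0.01929786,-0.14476365])
c=lambda u,v:(u/1.25,v/1.25)
f=lambda u,v,z:(rz(-.1475).T@(unprojw(p,*c(u,v),z)-[627.3,14.5,0])).round(1)
print("hoodFL",f(674,112,31),"hoodBL",f(745,127,31),"hoodfront low",f(627,395,31),"inner junction",f(524,109,27),"wall inner at hood",f(670,129,27))
print("blade end",f(373,130,34),f(421,130,34),"blade lower",f(374,230,34))
print("tabs",f(456,167,16),f(453,248,16))
print("bar far/near at top",f(597,122,22),f(631,125,22),"low",f(564,370,22))
E
```

```text
hoodFL [33.3 97.1 31. ] hoodBL [93.3 98.6 31. ] hoodfront low [ 35.1 -63.4  31. ] inner junction [-47.9  88.8  27. ] wall inner at hood [34.2 88.6 27. ]
blade end [-112.3   77.4   34. ] [-93.1  77.5  34. ] blade lower [-112.2   36.2   34. ]
tabs [-75.8  61.5  16. ] [-76.   23.4  16. ]
bar far/near at top [-8.4 86.9 22. ] [11.9 87.7 22. ] low [ -9.  -45.6  22. ]
```

Call:
jog_arm(linear=[[0,0.007,0],[0,0.014,0],[0,0.021,0],[0,0.028,0],[0,0.035,0]], delta_rot=[[0,0,0],[0,0,0],[0,0,0],[0,0,0],[0,0,0]], hand=[0,0,0,0,0])

```text
clock: 8.8
eef_pos: [561.0, 29.3, 48.3]
tcp_rot: [2.378, 2.053, 0.0]
contact_force: [-0.3, -0.1, -1.6]
gripper_width: 14.4
finger_force: 98.2
```

Call:
jog_arm(linear=[[0,0.004,0],[0,0.008,0],[0,0.01,0],[0,0.01,0]], delta_rot=[[0,0,0],[0,0,0],[0,0,0],[0,0,0]], hand=[0,0,0,0])

```text
clock: 9.2
eef_pos: [570.7, 27.9, 48.3]
tcp_rot: [2.378, 2.053, 0.001]
contact_force: [0.3, -0.1, -1.3]
gripper_width: 14.5
finger_force: 98.0
```

```bash
python3 -c "from h import *;rep()"
```

```text
bay-frame tcp [-57.93   4.9   48.34] F [ 0.32 -0.03 -1.3 ] T [-0.009 -0.003 -0.04 ] yaw -8.4 w 14.5 t 9.2
```

Call:
jog_arm(linear=[[0,0.002,0],[0,0.004,0],[0,0.006,0],[0,0.008,0],[0,0.01,0]], delta_rot=[[0,0,0],[0,0,0],[0,0,0],[0,0,0],[0,0,0]], hand=[0,0,0,0,0])

```text
clock: 9.7
eef_pos: [578.0, 26.6, 47.7]
tcp_rot: [-2.375, -2.051, 0.006]
contact_force: [-5.9, 0.2, 1.7]
gripper_width: 14.4
finger_force: 98.6
```

```bash
python3 -c "from h import *;rep()"
```

```text
bay-frame tcp [-50.54   4.74  47.65] F [-5.86 -0.66  1.75] T [-0.048  1.324 -0.022] yaw -8.39 w 14.4 t 9.7
```

Call:
jog_arm(linear=[[0,0.002,0],[0,0.004,0],[0,0.006,0],[0,0.008,0],[0,0.01,0]], delta_rot=[[0,0,0],[0,0,0],[0,0,0],[0,0,0],[0,0,0]], hand=[0,0,0,0,0])

```text
clock: 10.2
eef_pos: [587.8, 25.2, 47.6]
tcp_rot: [-2.375, -2.051, 0.006]
contact_force: [-6.2, 0.7, 2.0]
gripper_width: 14.5
finger_force: 98.5
```

```bash
python3 -c "from h import *;rep()"
```

```text
bay-frame tcp [-40.6    4.81  47.6 ] F [-6.22 -0.24  2.01] T [-0.032  1.353  0.049] yaw -8.38 w 14.5 t 10.2
```

Call:
jog_arm(linear=[[0,0.002,0],[0,0.004,0],[0,0.006,0],[0,0.008,0],[0,0.01,0]], delta_rot=[[0,0,0],[0,0,0],[0,0,0],[0,0,0],[0,0,0]], hand=[0,0,0,0,0])

```text
clock: 10.7
eef_pos: [597.7, 23.7, 47.6]
tcp_rot: [-2.375, -2.051, 0.006]
contact_force: [-5.8, 1.2, 2.3]
gripper_width: 14.5
finger_force: 98.5
```

```bash
python3 -c "from h import *;rep()"
```

```text
bay-frame tcp [-30.62   4.8   47.59] F [-5.91  0.33  2.26] T [ 0.008  1.343 -0.005] yaw -8.38 w 14.5 t 10.7
```

Call:
jog_arm(linear=[[0,0.001,0],[0,0.002,0],[0,0.003,0],[0,0.004,0],[0,0.005,0]], delta_rot=[[0,0,0],[0,0,0],[0,0,0],[0,0,0],[0,0,0]], hand=[0,0,0,0,0])

```text
clock: 11.2
eef_pos: [602.7, 23.0, 47.6]
tcp_rot: [-2.375, -2.051, 0.006]
contact_force: [-6.0, 1.1, 3.4]
gripper_width: 14.5
finger_force: 98.5
```

Call:
jog_arm(linear=[[0,0.0006,0],[0,0.0012,0],[0,0.0018,0],[0,0.0024,0],[0,0.003,0]], delta_rot=[[0,0,0],[0,0,0],[0,0,0],[0,0,0],[0,0,0]], hand=[0,0,0,0,0])

```text
clock: 11.7
eef_pos: [605.6, 22.6, 47.6]
tcp_rot: [-2.375, -2.051, 0.006]
contact_force: [-6.1, 0.9, 2.7]
gripper_width: 14.6
finger_force: 98.5
```

Call:
jog_arm(linear=[[0,0.0006,0],[0,0.0012,0],[0,0.0018,0],[0,0.0024,0],[0,0.003,0]], delta_rot=[[0,0,0],[0,0,0],[0,0,0],[0,0,0],[0,0,0]], hand=[0,0,0,0,0])

```text
clock: 12.2
eef_pos: [608.6, 22.1, 47.6]
tcp_rot: [-2.375, -2.051, 0.006]
contact_force: [-6.9, 1.4, 2.4]
gripper_width: 14.6
finger_force: 98.5
```

Call:
jog_arm(linear=[[0,0.0006,0],[0,0.0012,0],[0,0.0018,0],[0,0.0024,0],[0,0.003,0]], delta_rot=[[0,0,0],[0,0,0],[0,0,0],[0,0,0],[0,0,0]], hand=[0,0,0,0,0])

```text
clock: 12.7
eef_pos: [611.6, 21.7, 47.6]
tcp_rot: [-2.375, -2.051, 0.006]
contact_force: [-6.1, 0.8, 2.0]
gripper_width: 14.4
finger_force: 98.5
```

Call:
jog_arm(linear=[[0,0.0006,0],[0,0.0012,0],[0,0.0018,0],[0,0.0024,0],[0,0.003,0]], delta_rot=[[0,0,0],[0,0,0],[0,0,0],[0,0,0],[0,0,0]], hand=[0,0,0,0,0])

```text
clock: 13.2
eef_pos: [614.5, 21.3, 47.6]
tcp_rot: [-2.375, -2.051, 0.006]
contact_force: [-7.0, 1.1, 2.4]
gripper_width: 14.3
finger_force: 98.5
```

Call:
jog_arm(linear=[[0,0.0006,0],[0,0.0012,0],[0,0.0018,0],[0,0.0024,0],[0,0.003,0]], delta_rot=[[0,0,0],[0,0,0],[0,0,0],[0,0,0],[0,0,0]], hand=[0,0,0,0,0])

```text
clock: 13.7
eef_pos: [615.7, 21.1, 47.1]
tcp_rot: [-2.374, -2.048, 0.01]
contact_force: [-9.8, 2.3, 3.9]
gripper_width: 15.3
finger_force: 98.8
```

Call:
jog_arm(linear=[[0,0.0005,0],[0,0.0009,0],[0,0.0009,0]], delta_rot=[[0,0,0],[0,0,0],[0,0,0]], hand=[0,0,0])

```text
clock: 14.0
eef_pos: [615.7, 21.1, 46.8]
tcp_rot: [-2.373, -2.047, 0.012]
contact_force: [-11.0, 2.6, 5.3]
gripper_width: 14.7
finger_force: 98.9
```

```bash
python3 - <<'E'
from h import *
rep()
for n in("top","scene"):
    p=snapshot(n); rep()
    if n=="top":
        import cv2; cv2.imwrite("pics/t2.png",cv2.resize(p["color"][70:220,220:420,::-1],(800,600),interpolation=cv2.INTER_CUBIC))
E
```

```text
bay-frame tcp [-12.4    4.83  46.79] F [-11.27   0.95   5.31] T [ 0.006  2.366 -0.226] yaw -8.42 w 14.7 t 14.0
bay-frame tcp [-12.37   4.82  46.82] F [-11.3    0.13   4.27] T [ 0.005  2.303 -0.239] yaw -8.42 w 14.8 t 14.05
bay-frame tcp [-12.35   4.84  46.81] F [-11.15  -0.19   3.99] T [-0.022  2.328 -0.197] yaw -8.42 w 14.4 t 14.1
```

View pics/t2.png

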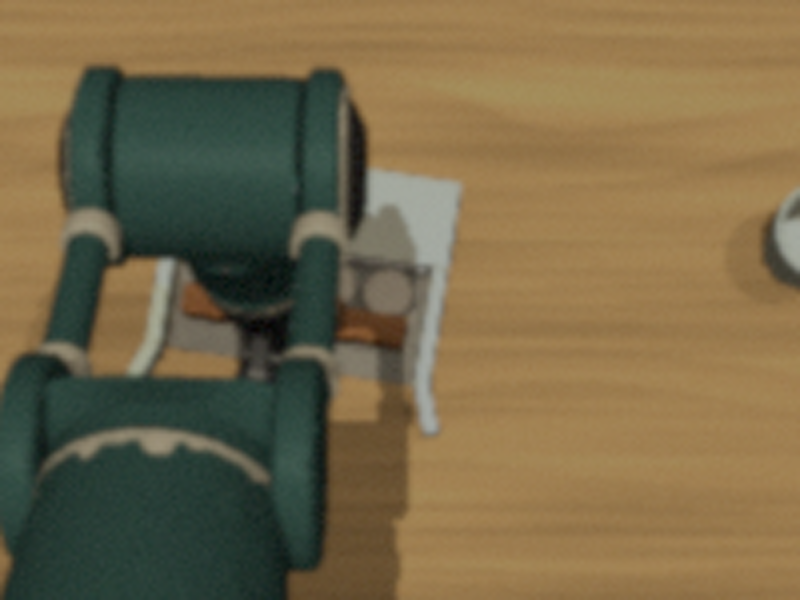

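The top view, partly hidden by the arm, shows the blade inside the bay with tablet 1 at (388,290) touching it, near the hood's edge. Next I add a little press and hold, then check from the wrist.

Call:
jog_arm(linear=[[0,0.0004,0],[0,0.0004,0],[0,0.0004,0],[0,0.0004,0],[0,0.0004,0]], delta_rot=[[0,0,0],[0,0,0],[0,0,0],[0,0,0],[0,0,0]], hand=[0,0,0,0,0])

```text
clock: 14.6
eef_pos: [615.8, 21.1, 46.7]
tcp_rot: [-2.372, -2.047, 0.012]
contact_force: [-10.8, 1.6, 4.6]
gripper_width: 14.8
finger_force: 99.0
```

```bash
python3 - <<'E'
from h import *
rep()
p=snapshot("wrist"); rep(); print({k:v for k,v in p.items() if k!="color"})
import cv2; cv2.imwrite("pics/w6.png",cv2.resize(p["color"][70:310,280:600,::-1],(800,600),interpolation=cv2.INTER_CUBIC))
E
```

```text
bay-frame tcp [-12.36   4.84  46.71] F [-10.88  -0.04   4.56] T [-1.000e-03  2.405e+00 -2.220e-01] yaw -8.42 w 14.8 t 14.6
bay-frame tcp [-12.34   4.85  46.75] F [-11.96   1.01   4.86] T [ 0.019  2.497 -0.205] yaw -8.42 w 14.2 t 14.65
{'fx': 309.70691628693146, 'fy': 309.70691628693146, 'cx': 316.6642221729854, 'cy': 198.16398619906448, 'origin': array([626.9102966 ,  88.15244893, 189.54141568]), 'attitude': array([-0.27356307,  0.03054239, -0.14362596]), 'shot': 13}
```

View pics/w6.png

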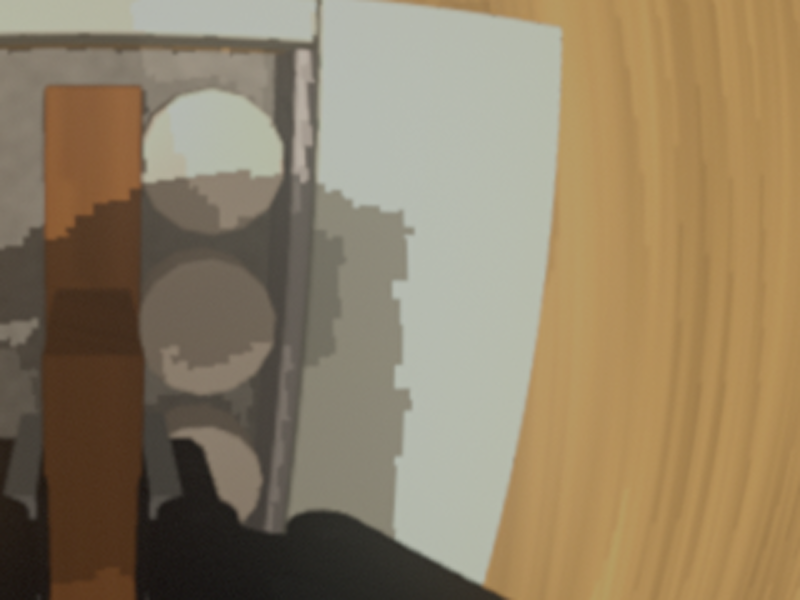

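The wrist crop shows the blade at x 45–140, tablets at (212,160), (207,325) and (205,475) spanning blade to bar, and the bar's visible strip at x≈295 (top) to 265 (bottom), parallel to the hood's edge.

```bash
python3 - <<'E'
from h import *
p=dict(fx=309.70691628693146,fy=309.70691628693146,cx=316.6642221729854,cy=198.16398619906448,origin=[626.9102966,88.15244893,189.54141568],attitude=[-0.27356307,0.03054239,-0.14362596])
c=lambda u,v:(u/2.5+280,v/2.5+70)
f=lambda u,v,z:(rz(-.1475).T@(unprojw(p,*c(u,v),z)-[627.3,14.5,0])).round(1)
print("bar near top edge",f(296,50,22),f(291,250,22),f(266,525,22))
print("hood edge",f(319,20,31),f(315,200,31),f(288,530,31))
print("tabs front",f(284,160,16),f(275,325,16),f(263,480,16)); print("tab centers",f(213,160,16),f(207,326,16))
print("blade front",f(140,90,32))
E
```

```text
bar near top edge [31.3 86.7 22. ] [31.7 42.1 22. ] [ 31.3 -28.1  22. ]
hood edge [33.9 92.6 31. ] [34.1 54.6 31. ] [ 34.7 -24.3  31. ]
tabs front [30.6 61.9 16. ] [30.5 22.9 16. ] [ 30.8 -18.2  16. ]
tab centers [14.2 61.4 16. ] [14.1 22.6 16. ]
blade front [-3.2 76.5 32. ]
```

Call:
jog_arm(linear=[[0,-0.002,0],[0,-0.005,0],[0,-0.01,0],[0,-0.018,0],[0,-0.03,0]], delta_rot=[[0,0,0],[0,0,0],[0,0,0],[0,0,0],[0,0,0]], hand=[0,0,0,0,0])

```text
clock: 15.15
eef_pos: [592.2, 24.8, 49.0]
tcp_rot: [2.377, 2.052, 0.003]
contact_force: [-0.3, 0.3, -1.2]
gripper_width: 14.7
finger_force: 98.1
```

Call:
jog_arm(linear=[[0,-0.025,0],[0,-0.05,0],[0,-0.075,0],[0,-0.1,0],[0,-0.115,0]], delta_rot=[[0,0,0],[0,0,0],[0,0,0],[0,0,0],[0,0,0]], hand=[0,0,0,0,0])

```text
clock: 15.65
eef_pos: [475.0, 41.8, 48.0]
tcp_rot: [-2.377, -2.053, 0.001]
contact_force: [0.7, -0.1, -0.8]
gripper_width: 14.6
finger_force: 98.1
```

Call:
jog_arm(linear=[[0,0,0],[0,0,0.002],[0,0,0.003],[0,0,0.004],[0,0,0.004]], delta_rot=[[0,0,0],[0,0,0],[0,0,0],[0,0,0],[0,0,0]], hand=[0,0,0,0,0])

```text
clock: 16.15
eef_pos: [478.6, 41.5, 44.3]
tcp_rot: [2.378, 2.052, 0.001]
contact_force: [0.8, -0.3, -1.4]
gripper_width: 14.8
finger_force: 98.3
```

```bash
python3 -c "from h import *;rep();snapshot('wrist');rep();go(state()['eef_pos'],-8.4)"
```

```text
bay-frame tcp [-151.07    4.84   44.29] F [ 0.81 -0.13 -1.43] T [ 0.09  -0.089  0.058] yaw -8.41 w 14.8 t 16.15
bay-frame tcp [-151.25    4.84   44.28] F [ 0.18  0.01 -0.66] T [ 0.043 -0.048  0.01 ] yaw -8.41 w 14.8 t 16.2
lin mm [0. 0. 0.] rot deg [ 0.02 -0.01 -0.01] pos [478.4   41.52  44.28] yaw -8.41 F [ 0.17 -0.02 -0.66] t 16.2
```

Call:
jog_arm(linear=[[0,0,0.001],[0,0,0.002],[0,0,0.002]], delta_rot=[[0,0,0],[0,0,0],[0,0,0]], hand=[0,0,0])

```text
clock: 16.5
eef_pos: [478.6, 41.4, 44.1]
tcp_rot: [2.378, 2.052, 0.001]
contact_force: [-4.1, -1.7, 13.6]
gripper_width: 14.3
finger_force: 100.3
```

Call:
jog_arm(linear=[[0,0,-0.001],[0,0,-0.0015],[0,0,-0.0015],[0,0,-0.0015],[0,0,-0.0015]], delta_rot=[[0,0,0],[0,0,0],[0,0,0],[0,0,0],[0,0,0]], hand=[0.0,0.0,0.03,0.05,0.05])

```text
clock: 17.0
eef_pos: [477.3, 41.6, 43.5]
tcp_rot: [-2.378, -2.053, 0.001]
contact_force: [0.3, 0.8, 0.3]
gripper_width: 49.9
finger_force: 0.0
```

Call:
jog_arm(linear=[[0,0,0],[0,0,0],[0,0,-0.015],[0,0,-0.04],[0,0,-0.08]], delta_rot=[[0,0,0],[0,0,0],[0,0,0],[0,0,0],[0,0,0]], hand=[0.05,0.05,0.05,0.05,0.05])

```text
clock: 17.5
eef_pos: [475.0, 41.5, 122.0]
tcp_rot: [-2.375, -2.05, 0.008]
contact_force: [0.7, -0.2, -0.7]
gripper_width: 49.8
finger_force: 0.0
```

Call:
jog_arm(linear=[[0,-0.01,-0.04],[0,-0.02,-0.06],[0,-0.02,-0.06],[0,-0.02,-0.06],[0,-0.02,-0.06]], delta_rot=[[0,0,0],[0,0,0],[0,0,0],[0,0,0],[0,0,0]], hand=[0.05,0.05,0.05,0.05,0.05])

```text
clock: 18.0
eef_pos: [457.0, 44.4, 182.3]
tcp_rot: [-2.377, -2.052, 0.003]
contact_force: [0.1, 0.6, 0.4]
gripper_width: 49.9
finger_force: 0.0
```

```bash
python3 - <<'E'
from h import *
rep()
p=snapshot("scene"); p2=snapshot("wrist")
import cv2
a=cv2.resize(p["color"][100:300,240:560,::-1],(480,300),interpolation=cv2.INTER_CUBIC)
b=cv2.resize(p2["color"][:,:,::-1],(480,300))
cv2.imwrite("pics/f.png",np.vstack([a,b]))
E
```

```text
bay-frame tcp [-172.9     4.58  182.26] F [0.05 0.62 0.41] T [ 0.006 -0.007 -0.006] yaw -8.39 w 49.9 t 18.0
```

View pics/f.png

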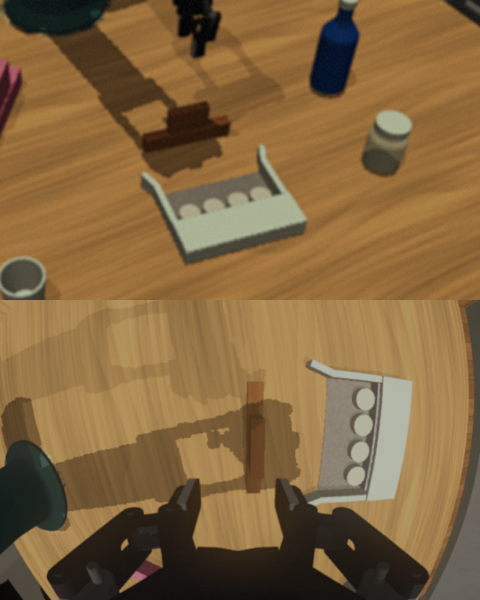

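The straightedge stands upright at (255,437), clear of the bay. All four tablets sit in a straight row against the bar at x≈360, and nothing else has been disturbed.

```bash
python3 -c "from h import *;print(sign_off())"
```

```text
the job is handed in; nothing more can be done
None
```

I handed the job in with no verdict returned: my measurements put the end bar square on the hidden stop with the four tablets snug, after a press of about 5–6 N (wrist force less the bar's drag) held over half a second, and the straightedge stands upright clear of the bay.

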